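Test the bar at its red mark with the tester pen

ROBOT

A 6-joint arm with a two-finger parallel gripper is mounted at the origin on the work surface. World frame = base frame: x ahead of the robot, y to its left, z up, the work surface at z = 0. Lengths are in m, angles in rad, forces in N, time in s.
With the tool pointing down it reaches from about 0.35 to 0.925 m from the base axis. Payload 6.4 kg.
Tool frame: the origin (TCP) lies at the very end of the fingers, on their centre line; the grasp point (between the pads) lies 19 mm behind it; z points along the fingers, y is the direction in which the jaws open and shut (so a half turn about z gives the same grasp; the last joint's range is limited). The gripper opens to 94 mm and grips with 3 to 60 N. Pads are 16 mm wide; open, the fingers measure 119 mm over their backs; the gripper's body (75 mm by 177 mm) begins 78 mm behind the grasp point.
Start: joints at [1.101, 0.245, 1.558, -0, 1.339, -0.174], TCP at [0.189, 0.622, 0.205] pointing down, gripper open.
Joint ranges: [-3.13, 3.13], [-1.02, 2.26], [0.13, 2.54], [-0.95, 4.09], [0.21, 2.88], [-2.74, 2.74]. Speed limits (rad/s): [2.57, 2.57, 3.14, 3.14, 3.14, 3.14].

INTERFACE

Orientations are given as a unit quaternion [x, y, z, w].
In Python, from station import get_state, imaging, close_job gives the robot as it stands.
- The arm moves only by the tool step_arm, never from a script. Its argument "deltas" is a list of rows, each a list of 7 numbers: the shift along the tool's x, y, z scaled (see below), then the turn, a rotation vector about the tool's x, y, z scaled (see below), then the gripper command: -1 is fully open, 1 is shut, values between are in proportion. In form: [[tx, ty, tz, wx, wy, wz, hand], ...]. A call has 1 to 10 rows; each row shifts and turns the commanded pose from where the row before left it, along the tool's axes as they then stand; what a row does not reach is not made up. The controller multiplies each number of a shift by 5 cm and each number of a turn by 0.1 rad. A row lasts 1/10 s, in which the tool goes at most 50 mm and 8.59 degrees, less where a joint would pass 70% of its speed; a pose out of reach is approached as far as the arm can. A call with a number of a shift or a turn outside -1 to 1 is refused whole. A call with a gripper value outside its range is refused whole. The fingers move at their own pace and stop on an object; the grip force is fixed at half the most. Time passes only in rows, so rows that do not move let the fingers close. It gives the time, the measured TCP pose, the force and the opening at its end, in the units of the state.
- get_state(): the state, without advancing time (a new reading comes with each control period).
- imaging.read_camera(name): name is "side" or "top"; returns a dict with "img" (384x512x3 uint8, red, green, blue), "z_map" (384x512 float32, m along the optical axis (not along the pixel's ray), 0 where there is no reading), "fov_y" (degrees; the focal length in pixels is half the picture's height over the tangent of half this angle, whatever the lens; pixels are square), "cx", "cy" (the principal point, pixels), "k1" (the pictures are not rectified: a ray, as slopes to the right and down, at radius r is drawn at 1 + k1 r^2 times it, then the intrinsics apply), "extrinsics" (4x4, takes a point from camera to world coordinates). Camera axes: x right, y down, z forward; pixel columns grow to the right and rows downward; lengths in m; the calibration is good to about 2 mm. A picture is of the moment at which its call begins.
- close_job(): hands the job in, once; it reports no verdict.
The state is a dict: "clock": time; "q": joint angles; "joint_vel": joint speeds; "effort": joint torques, N m; "eef_pos": TCP position; "tcp_rot": TCP orientation; "force": force on the tool from outside, world axes, zero at the start; "torque": the same for the moment, N m; "grip_width": opening from 0.0 (shut) to 1.0 (fully open).
Only numpy, scipy, OpenCV 4.12 (cv2) and the standard library are available. Lean on these libraries where they do the work, as an engineer would, in place of code of your own. Each camera call takes 0.05 s, during which the arm holds its last target. There are 200 camera calls.

TASK

Slide the sample sled by its orange knob until it is fully home against its stop, so that the red mark lies under the window of the blue bridge. Then take the green tester pen out of its holder and, through the window, hold it upright with its brass tip on the red mark, pressed gently until the sprung tip is about half-way in; the pen must not lean on the bridge, and the other things on the bench stay as they are. The program finishes while still holding the pen there: do not let go.

Things in the scene. Friction and masses are not known exactly. Their poses are not given: they have to be found in the camera images.
- stand: Test stand, fixed: a grey base plate 104 mm (x) by 250 mm (y) by 12 mm, reaching from y = -110 to +140 mm in its frame; origin on the table, on the guide's centre line. It carries the sled, which slides along the stand's y axis: black, 60 by 130 mm, top 26 mm above the table, with a flat silver-coloured metal bar (22 by 66 mm, 5 mm thick, top 31 mm above the table) fixed on it.
- bridge: Blue bridge fixed over the stand's guide, same origin and axes as the stand: a plate 104 mm (x) by 66 mm (y), 10 mm thick, underside 45 mm and top 55 mm above the table, on two 8 mm side cheeks. In its middle, at x = 0, y = -60 mm, is a square window 36 by 36 mm, right through.
- sled (a joint): How far the black sled is pulled out of home, in m: 0 = fully home against the stop (mark in the centre of the window), larger = out towards the stand's +y, up to 0.09. It slides with about 1.5 N of friction and stays where it is left.
- sled_knob (a point): Grip point on the sled's orange knob, on its vertical axis 60 mm above the table. The knob is a cylinder 18 mm in diameter from 44 to 72 mm above the table, on a thinner post (12 mm); it stands 82 mm from the mark on the +y side.
- mark (a point): Centre of the red mark, a disc 10 mm in diameter painted on the level top of the bar, 31 mm above the table; it moves with the sled.
- pen_holder: Wooden holder block with a green band round its foot, 60 by 60 mm, 76 mm high, fixed; origin under its centre; a vertical through hole of 17 mm in its middle holds the pen.
- pen: Green tester pen, 140 mm long, 70 g, upright in its holder. Origin at its tip's end (tip fully out), z towards its back. Along z in mm, with diameters: brass tip to 16 (6), steel nose to 30 (10), white barrel to 70 (14), green collar 70-76 (24), round green grip 76-134 (16), black cap to 140 (12). In the holder the collar rests on the holder's top: origin 6 mm above the table.
- pen_tip (a joint): How far the sprung tip is pressed into the pen, in m: 0 = fully out, 0.014 = fully in (hard stop). It needs 0.6 N to start and 0.3 N more per mm: 2.7 N at half-way (0.007).
- tip_point (a point): The very end of the pen's brass tip (rounded, 6 mm in diameter); moves with the tip.
- burnisher_holder: A like wooden block with a dark steel band round its foot, 60 by 60 by 76 mm, fixed, which holds the burnisher; not part of the job.
- burnisher: Burnisher with a dark wooden handle and brass collar standing in the other holder, its top 137 mm above the table; origin at its lower end; leave alone.
- mallet: Wooden mallet lying on the bench; leave alone.
- jar: Amber jar with a steel cap, 60 mm in diameter, 85 mm high; origin under its centre; leave alone.
Not all that is in view belongs to the job. Of the things shaped like the pen, the green one is meant.

How it is judged:
On the way, in this order (a step that is already met when the one before it is completed fails the run):
1. the sled is fully home (within 3 mm) while the pen still stands in its holder (value of joint sled below 0.003 m and height (world z) of tip_point below 0.02 m and horizontal distance between pen and pen_holder below 0.006 m), for 0.2 s.
2. the pen is lifted out of its holder in the fingers (height (world z) of tip_point above 0.07 m and contact force between the fingers and pen above 1 N), for 0.2 s.
At the end, for the whole second after the job is handed in: The fingers hold the pen still and upright (within 7 degrees) with its tip on the red mark (within 5 mm of its centre), the sprung tip pressed in by 3 to 11 mm of its 14 mm (0.8 to 6 N on the bar), the pen not touching the bridge and the sled home within 3 mm (contact force between the fingers and pen above 1 N and value of joint sled below 0.003 m and distance between tip_point and mark below 0.005 m and angle between pen's own z axis and vertical below 0.122 rad and value of joint pen_tip between 0.003 and 0.011 m and contact force between pen and stand between 0.8 and 6 N and contact force between pen and bridge below 0.3 N and linear speed of pen below 0.01 m/s); the arm keeps its last pose, push and grip.
It fails at once if the pen is jammed into the bar with more than 15 N (contact force between pen and stand above 15 N).
It fails at once if the burnisher, mallet or jar is moved by more than 20 mm (distance of any of burnisher, mallet, jar from where it was at the start of the episode above 0.02 m).
It also fails if it takes over 56 s, if anything falls off the work surface, if the arm or the gripper's body presses on something with over 40 N, if the wrist force passes 120 N, or if a joint passes its speed limit or range.

## Working session

There is one attempt and no reset: what is moved stays moved. The work goes in short steps, Python scripts to look and compute and a tool call to move; the robot and the scene stay as the last step left them, time stands still between calls to the robot, and variables do not carry over. Pictures are saved under pics/ and viewed, about 8 in all and at most 12, crops included, and the job is handed in when it is done.

Besides the shell and the picture viewer there is one more tool, called after "Call:" by a JSON object that holds its "name" and its "arguments", one argument or row to a line. step_arm: Moves the arm, as the interface text tells. Shifts and turns lie within -1 to 1; 1 stands for 5 cm of shift or 0.1 rad of turn. Its arguments: {"type":"object","properties":{"deltas":{"type":"array","items":{"type":"array","items":{"type":"number","minimum":-1,"maximum":1}}}},"required":["deltas"]}

```bash
mkdir -p pics; ls; cat > h.py <<'E'
import numpy as np, cv2
from station import get_state, imaging, close_job
def cam(n):
    d=imaging.read_camera(n); h=d["img"].shape[0]
    d["f"]=h/2/np.tan(np.radians(d["fov_y"])/2); d["T"]=np.array(d["extrinsics"]); return d
def slopes(d,uv):
    p=(np.atleast_2d(uv).astype(float)-[d["cx"],d["cy"]])/d["f"]; s=p.copy()
    for _ in range(30): s=p/(1+d["k1"]*(s**2).sum(1,keepdims=True))
    return s
def ray(d,uv):
    s=slopes(d,uv); return d["T"][:3,3], np.c_[s,np.ones(len(s))]@d["T"][:3,:3].T
def onplane(d,uv,z):
    o,r=ray(d,uv); return o+r*((z-o[2])/r[:,2])[:,None]
def bydepth(d,uv):
    uv=np.atleast_2d(uv).astype(int); o,r=ray(d,uv); return o+r*d["z_map"][uv[:,1],uv[:,0]][:,None]
def cloud(d):
    h,w=d["z_map"].shape; u,v=np.meshgrid(np.arange(w),np.arange(h))
    return bydepth(d,np.c_[u.ravel(),v.ravel()]).reshape(h,w,3)
def proj(d,P):
    q=(np.atleast_2d(P)-d["T"][:3,3])@d["T"][:3,:3]; s=q[:,:2]/q[:,2:]
    return s*(1+d["k1"]*(s**2).sum(1,keepdims=True))*d["f"]+[d["cx"],d["cy"]]
def tri(a,ua,b,ub):
    o1,r1=ray(a,ua);o2,r2=ray(b,ub);r1=r1[0];r2=r2[0]
    t=np.linalg.lstsq(np.c_[r1,-r2],o2-o1,rcond=None)[0]; p=o1+t[0]*r1;q=o2+t[1]*r2
    return (p+q)/2,np.linalg.norm(p-q)
E
python3 - <<'E'
from h import *
for n in("side","top"):
    d=cam(n); cv2.imwrite(f"pics/{n}0.png",d["img"][...,::-1]); print(n,d["f"],d["cx"],d["cy"],d["k1"],d["T"].round(3).tolist(),(d["z_map"]>0).mean())
print(get_state())
E
```

```text
pics
side 377.63914358893726 252.90143958747095 190.89035805731731 0.026552491623765457 [[0.814, -0.351, 0.463, 0.123], [-0.581, -0.478, 0.659, -0.662], [-0.01, -0.805, -0.593, 0.637], [0.0, 0.0, 0.0, 1.0]] 0.9961191813151041
top 474.0614161264072 262.43433451175247 182.4045123783785 -0.18787377596856597 [[0.019, -0.997, 0.081, 0.488], [-1.0, -0.018, 0.017, -0.004], [-0.016, -0.081, -0.997, 1.363], [0.0, 0.0, 0.0, 1.0]] 0.9958648681640625
{'clock': 0.1, 'q': array([ 1.10090200e+00,  2.45749109e-01,  1.55886826e+00, -1.59201567e-05,
        1.33871590e+00, -1.74109572e-01]), 'joint_vel': array([ 0.00117404, -0.00108642, -0.00274915,  0.00010725, -0.00188211,
       -0.00033055]), 'effort': array([ 2.72484813e-04, -4.16912556e+01, -3.15526450e+01,  6.87124743e-02,
        3.09184659e-02, -2.76227655e-05]), 'eef_pos': array([0.18922565, 0.62128364, 0.20446526]), 'tcp_rot': array([ 1.47351973e-01,  9.89083737e-01, -8.28029528e-04, -2.68076447e-04]), 'force': array([ 0.69882537, -0.55688804, -0.00229342]), 'torque': array([0.00558991, 0.00670145, 0.00231967]), 'grip_width': 1.0014376059029344}
```

View pics/side0.png

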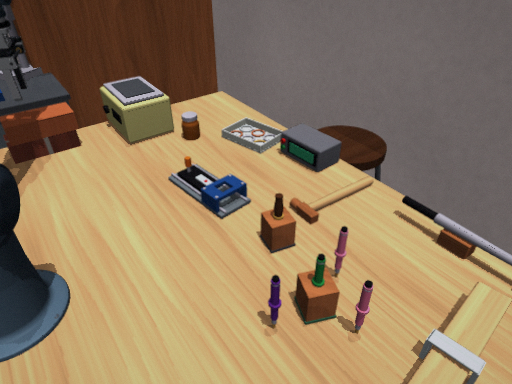

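View pics/top0.png

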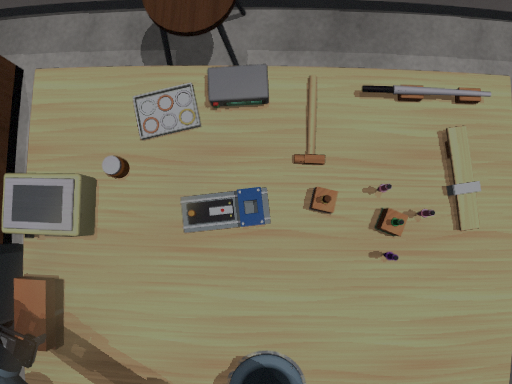

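Side view: orange knob at about (188,161), blue bridge (224,192), green pen (320,268) in its holder (317,297), and the burnisher in the other block (279,205). Top view: knob (191,213), red mark (222,210), window (250,207), green pen (397,222) with violet and pink pens around it.

```bash
cat >> h.py <<'E'
def mask(d,lo,hi,box):
    m=cv2.inRange(cv2.cvtColor(d["img"],cv2.COLOR_RGB2HSV),lo,hi); k=np.zeros_like(m); x0,y0,x1,y1=box; k[y0:y1,x0:x1]=m[y0:y1,x0:x1]; return k
def cen(m):
    v,u=np.nonzero(m); return np.array([u.mean(),v.mean()]),len(u)
E
python3 - <<'E'
from h import *
s=cam("side");t=cam("top")
np.set_printoptions(precision=4,suppress=True)
OR=((8,170,150),(20,255,255)); BL=((100,120,60),(125,255,255)); GR=((60,100,30),(90,255,255)); RE=((0,150,100),(6,255,255))
for nm,c,bs,bt in(("knob",OR,(178,150,198,172),(182,204,200,222)),("red",RE,(180,160,240,200),(212,200,235,220)),("green",GR,(305,250,335,290),(380,208,410,234))):
    a=mask(s,*c,bs);b=mask(t,*c,bt); 
    if a.any() and b.any():
        ca,na=cen(a);cb,nb=cen(b);print(nm,ca,na,cb,nb,"tri",*tri(s,ca,t,cb))
        for d,m,n in((s,a,"s"),(t,b,"t")):
            v,u=np.nonzero(m);P=bydepth(d,np.c_[u,v]);print(n,"depth med",np.median(P,0),P.min(0),P.max(0), "bbox",u.min(),u.max(),v.min(),v.max())
    else: print(nm,a.sum(),b.sum())
C=cloud(t)
# bridge
b=mask(t,*BL,(225,180,280,235)); sel=(b>0)&(abs(C[...,2]-.055)<.008)
v,u=np.nonzero(sel);P=onplane(t,np.c_[u,v],.055)
print("bridge n",len(u),"z",np.median(C[sel][:,2])); r=cv2.minAreaRect((P[:,:2]*1000).astype(np.float32)); print(r)
# window
cn,h=cv2.findContours(sel.astype(np.uint8),cv2.RETR_CCOMP,cv2.CHAIN_APPROX_NONE)
for c,hh in zip(cn,h[0]):
    if hh[3]>=0 and len(c)>8:
        q=onplane(t,c[:,0],.055); print("win",cv2.minAreaRect((q[:,:2]*1000).astype(np.float32)))
# blocks tops
for nm,bx in(("penholder",(375,200,415,242)),("burn",(305,180,345,220))):
    x0,y0,x1,y1=bx;k=np.zeros(C.shape[:2],bool);k[y0:y1,x0:x1]=1
    k&=abs(C[...,2]-.076)<.008; v,u=np.nonzero(k);P=onplane(t,np.c_[u,v],.076);print(nm,len(u),np.median(C[k][:,2]),cv2.minAreaRect((P[:,:2]*1000).astype(np.float32)))
# stand outline: knob + others
k=np.zeros(C.shape[:2],bool);k[185:240,170:285]=1;k&=(C[...,2]>.006)
v,u=np.nonzero(k);P=onplane(t,np.c_[u,v],.012);print("stand",cv2.minAreaRect((P[:,:2]*1000).astype(np.float32)))
# table height check
print("table z",C[300,200],C[270,350])
# neighbour pens
for nm,bt in(("pinkA",(370,178,395,200)),("pinkB",(412,203,438,222)),("violet",(380,246,400,266))):
    x0,y0,x1,y1=bt;Q=C[y0:y1,x0:x1].reshape(-1,3);Q=Q[Q[:,2]>.03];print(nm,len(Q),Q.max(0),np.median(Q,0),Q.min(0))
for n,d in(("side",s),("top",t)):
    im=d["img"]; cr=im[140:330,160:370] if n=="side" else im[170:270,170:440]
    cv2.imwrite(f"pics/{n}1.png",cv2.resize(cr,None,fx=2.9,fy=2.9,interpolation=cv2.INTER_CUBIC)[...,::-1])
E
```

```text
knob 3315 0
red [205.5 181. ] 2 [221.8 209.6] 5 tri [0.5179 0.1325 0.0277] 0.00034212105469231705
s depth med [0.5154 0.1272 0.0318] [0.5141 0.1268 0.0314] [0.5168 0.1275 0.0322] bbox 205 206 181 181
t depth med [0.5166 0.132  0.0364] [0.5164 0.1283 0.0289] [0.5194 0.1339 0.0389] bbox 221 223 209 210
green [318.6364 273.799 ] 209 [395.3256 221.814 ] 43 tri [ 0.4921 -0.3431  0.0957] 0.0028520013960970465
s depth med [ 0.4851 -0.3511  0.1047] [ 0.1232 -0.6619  0.0752] [ 0.4996 -0.3314  0.637 ] bbox 312 324 258 285
t depth med [ 0.4905 -0.3393  0.0985] [ 0.4823 -0.3479  0.0776] [ 0.5014 -0.3335  0.1438] bbox 391 401 218 225
bridge n 644 z 0.055678227404443725
((528.1012573242188, 51.133522033691406), (100.89962768554688, 65.0389175415039), 7.603383541107178)
win ((527.3104858398438, 50.5894889831543), (41.41987991333008, 41.43001937866211), 1.2357101440429688)
penholder 425 0.07687543579377376 ((492.3684387207031, -343.1922302246094), (63.12785339355469, 61.9255485534668), 67.37357330322266)
burn 435 0.0768538533046006 ((549.7998657226562, -152.1783447265625), (61.34054183959961, 60.356536865234375), 78.41016387939453)
stand ((511.5320739746094, 120.72553253173828), (154.5652313232422, 328.29425048828125), 1.0337010622024536)
table z [ 0.2562  0.1933 -0.0022] [ 0.3512 -0.2363  0.0002]
pinkA 91 [ 0.5947 -0.0035  1.3628] [ 0.5817 -0.3075  0.1117] [ 0.4881 -0.3209  0.0325]
pinkB 108 [ 0.5272 -0.0035  1.3628] [ 0.5165 -0.4254  0.1018] [ 0.4881 -0.4375  0.0304]
violet 89 [ 0.4881 -0.0035  1.3628] [ 0.4004 -0.3269  0.105 ] [ 0.389  -0.3394  0.035 ]
```

View pics/top1.png

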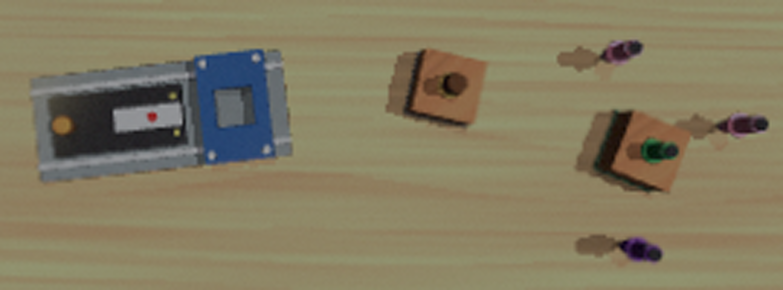

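```bash
python3 - <<'E'
from h import *
np.set_printoptions(precision=4,suppress=True)
s=cam("side");t=cam("top")
a=mask(s,(8,150,120),(20,255,255),(182,154,195,167)); b=mask(t,(8,120,80),(25,255,255),(186,207,197,219))
for n,m in(("s",a),("t",b)):
    v,u=np.nonzero(m);print(n,len(u),u.min(),u.max(),v.min(),v.max(),cen(m)[0])
ca=cen(a)[0];cb=cen(b)[0];print(tri(s,ca,t,cb)); k=onplane(t,cb,.072)[0];print("top@72",k)
v,u=np.nonzero(a);P=bydepth(s,np.c_[u,v]);print(P.min(0),P.max(0),np.median(P,0))
m=onplane(t,[222.2,209.9],.031)[0];m2=onplane(t,[221.8,209.6],.031)[0];print("mark",m,m2,np.linalg.norm((k-m)[:2]),np.degrees(np.arctan2(-(k-m2)[0],(k-m2)[1])))
st=get_state();x=st["eef_pos"];print(x,st["grip_width"])
E
```

```text
s 36 184 190 156 166 [187.1111 159.6667]
t 38 188 194 210 216 [191.0789 212.6316]
(array([0.5069, 0.2141, 0.0618]), np.float64(0.00013908421341930112))
top@72 [0.5067 0.2124 0.072 ]
[0.4957 0.1993 0.    ] [0.5605 0.3118 0.0742] [0.5033 0.2064 0.0703]
mark [0.5169 0.1311 0.031 ] [0.5177 0.1323 0.031 ] 0.08196090037980307 7.811110228254194
[0.1894 0.6216 0.2051] 1.0006445270422288
```

Call:
{"name": "step_arm", "arguments": {
  "deltas": [
    [0,0,0,0,0,1,-0.06],
    [0,0,0,0,0,1,-0.06],
    [0,0,0,0,0,1,-0.06],
    [0,0,0,0,0,1,-0.06],
    [0,0,0,0,0,1,-0.06],
    [0,0,0,0,0,1,-0.06],
    [0,0,0,0,0,1,-0.06],
    [0,0,0,0,0,1,-0.06],
    [0,0,0,0,0,1,-0.06],
    [0,0,0,0,0,1,-0.06]
  ]
}}

```text
clock: 1.3
eef_pos: [0.1894, 0.6217, 0.2053]
tcp_rot: [0.605, 0.796, -0.0, 0.0]
force: [0.5, -0.1, 0.1]
grip_width: 0.53
```

Call:
{"name": "step_arm", "arguments": {
  "deltas": [
    [0,0,0,0,0,0.67,-0.06],
    [0,0,0,0,0,0.67,-0.06],
    [-0.7,0.4,0,0,0,0,-0.06],
    [-0.7,0.4,0,0,0,0,-0.06],
    [-0.7,0.4,0,0,0,0,-0.06],
    [-0.7,0.4,0,0,0,0,-0.06],
    [-0.7,0.4,0,0,0,0,-0.06],
    [-0.7,0.4,0,0,0,0,-0.06],
    [-0.7,0.4,0,0,0,0,-0.06],
    [-0.7,0.4,0,0,0,0,-0.06]
  ]
}}

```text
clock: 2.3
eef_pos: [0.388, 0.3657, 0.2056]
tcp_rot: [0.655, 0.755, 0.0, 0.0]
force: [0.3, 0.2, -0.1]
grip_width: 0.527
```

Call:
{"name": "step_arm", "arguments": {
  "deltas": [
    [-0.7,0.4,0,0,0,0,-0.06],
    [-0.7,0.4,0,0,0,0,-0.06],
    [-0.7,0.4,0,0,0,0,-0.06],
    [-0.7,0.4,0,0,0,0,-0.06],
    [-0.5,0.4,0,0,0,0,-0.06],
    [0,0,0.6,0,0,0,-0.06],
    [0,0,0.6,0,0,0,-0.06],
    [0,0,0.4,0,0,0,-0.06],
    [0,0,0,0,0,0,-0.06],
    [0,0,0,0,0,0,-0.06]
  ]
}}

```text
clock: 3.3
eef_pos: [0.5096, 0.2178, 0.1259]
tcp_rot: [0.656, 0.755, 0.0, 0.0]
force: [0.4, -0.4, 0.2]
grip_width: 0.531
```

```bash
cat >> h.py <<'E'
from scipy.spatial.transform import Rotation as R
def units(target):
    st=get_state(); return R.from_quat(st["tcp_rot"]).inv().apply(np.array(target)-st["eef_pos"])/.05
E
python3 - <<'E'
from h import *
st=get_state(); m=R.from_quat(st["tcp_rot"]).as_matrix(); print(st["eef_pos"],m.round(4),np.degrees(np.arctan2(m[1,1],m[0,1])),st["force"],st["q"])
print(units([.507,.213,.041]))
s=cam("side");cv2.imwrite("pics/s2.png",cv2.resize(s["img"][90:230,130:290],None,fx=4,fy=4)[...,::-1])
E
```

```text
[0.50959268 0.21780826 0.12587269] [[-1.406e-01  9.901e-01  1.000e-04]
 [ 9.901e-01  1.406e-01  0.000e+00]
 [ 0.000e+00  1.000e-04 -1.000e+00]] 8.083019117127574 [ 0.43660603 -0.38282475  0.16302687] [1.99302826e-01 1.09448764e-01 1.86618243e+00 1.74583259e-05
 1.16587278e+00 5.82206509e-02]
[-0.08795478 -0.06500873  1.69744624]
```

View pics/s2.png

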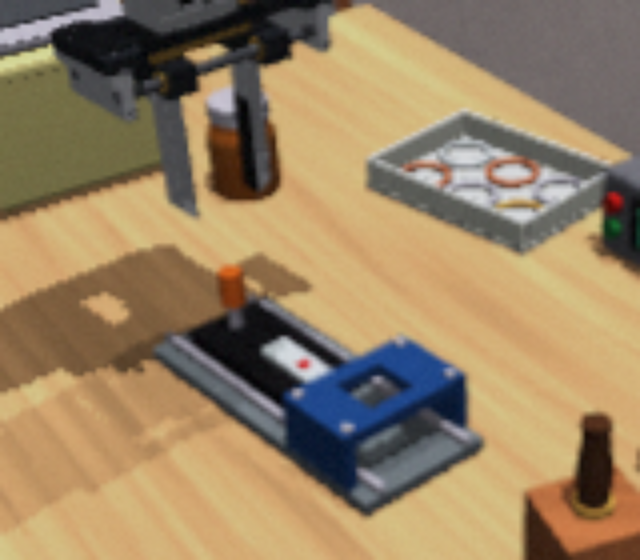

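The open fingers straddle the knob from above (knob at about (231,285) in the crop), well clear of the jar. I'll descend and grip.

Call:
{"name": "step_arm", "arguments": {
  "deltas": [
    [-0.09,-0.06,0.4,0,0,0,-0.06],
    [0,0,0.5,0,0,0,-0.06],
    [0,0,0.5,0,0,0,-0.06],
    [0,0,0.25,0,0,0,-0.06],
    [0,0,0,0,0,0,1],
    [0,0,0,0,0,0,1],
    [0,0,0,0,0,0,1],
    [0,0,0,0,0,0,1],
    [0,0,0,0,0,0,1],
    [0,0,0,0,0,0,1]
  ]
}}

```text
clock: 4.35
eef_pos: [0.5069, 0.2129, 0.0441]
tcp_rot: [0.655, 0.755, -0.0, -0.0]
force: [-3.7, -1.3, 5.4]
grip_width: 0.184
```

Opening 0.184 × 94 ≈ 17 mm, which matches the knob. Sliding home.

Call:
{"name": "step_arm", "arguments": {
  "deltas": [
    [-0.15,0,0,0,0,0,1],
    [-0.2,0,0,0,0,0,1],
    [-0.2,0,0,0,0,0,1],
    [-0.2,0,0,0,0,0,1],
    [-0.2,0,0,0,0,0,1],
    [-0.2,0,0,0,0,0,1],
    [-0.2,0,0,0,0,0,1],
    [-0.1,0,0,0,0,0,1],
    [0,0,0,0,0,0,1]
  ]
}}

```text
clock: 5.25
eef_pos: [0.5164, 0.1404, 0.044]
tcp_rot: [0.656, 0.755, -0.001, -0.001]
force: [-6.4, -2.4, 9.4]
grip_width: 0.184
```

Call:
{"name": "step_arm", "arguments": {
  "deltas": [
    [-0.06,0,0,0,0,0,1],
    [-0.06,0,0,0,0,0,1],
    [-0.04,0,0,0,0,0,1],
    [0,0,0,0,0,0,1]
  ]
}}

```text
clock: 5.65
eef_pos: [0.5173, 0.1331, 0.044]
tcp_rot: [0.655, 0.755, -0.001, -0.001]
force: [-8.1, -1.8, 9.4]
grip_width: 0.187
```

Call:
{"name": "step_arm", "arguments": {
  "deltas": [
    [-0.04,0,0,0,0,0,1],
    [-0.04,0,0,0,0,0,1],
    [0,0,0,0,0,0,1]
  ]
}}

```text
clock: 5.95
eef_pos: [0.5174, 0.1323, 0.044]
tcp_rot: [0.656, 0.755, 0.001, -0.003]
force: [-7.2, 12.0, 8.6]
grip_width: 0.185
```

Call:
{"name": "step_arm", "arguments": {
  "deltas": [
    [-0.04,0,0,0,0,0,1],
    [-0.04,0,0,0,0,0,1],
    [0,0,0,0,0,0,1]
  ]
}}

```text
clock: 6.25
eef_pos: [0.5176, 0.1311, 0.044]
tcp_rot: [0.656, 0.754, 0.003, -0.005]
force: [-8.4, 23.2, 8.8]
grip_width: 0.183
```

The force has risen to 23 N, so the sled is at its stop. I'll relax the push, open and lift.

Call:
{"name": "step_arm", "arguments": {
  "deltas": [
    [0.06,0,0,0,0,0,1],
    [0,0,0,0,0,0,-0.06],
    [0,0,0,0,0,0,-0.06],
    [0,0,0,0,0,0,-0.06],
    [0,0,0,0,0,0,-0.06],
    [0,0,-0.5,0,0,0,-0.06],
    [0,0,-0.8,0,0,0,-0.06],
    [0,0,-0.8,0,0,0,-0.06],
    [0,0,-0.8,0,0,0,-0.06],
    [0,0,0,0,0,0,-0.06]
  ]
}}

```text
clock: 7.25
eef_pos: [0.5231, 0.1281, 0.1947]
tcp_rot: [0.656, 0.755, 0.004, 0.004]
force: [-0.2, 0.3, 0.7]
grip_width: 0.529
```

```bash
python3 - <<'E'
from h import *
print(units([.4922,-.3432,.205]),get_state()["eef_pos"],get_state()["force"])
E
```

```text
[-9.24642833 -1.93014902 -0.21623667] [0.52312668 0.12808541 0.19473953] [-0.1520018   0.32537843  0.68815056]
```

Call:
{"name": "step_arm", "arguments": {
  "deltas": [
    [-0.7,-0.2,-0.2,0,0,0,-0.06],
    [-0.9,-0.2,0,0,0,0,-0.06],
    [-0.9,-0.2,0,0,0,0,-0.06],
    [-0.9,-0.2,0,0,0,0,-0.06],
    [-0.9,-0.2,0,0,0,0,-0.06],
    [-0.9,-0.2,0,0,0,0,-0.06],
    [-0.9,-0.2,0,0,0,0,-0.06],
    [-0.9,-0.2,0,0,0,0,-0.06],
    [-0.9,-0.2,0,0,0,0,-0.06],
    [-0.9,-0.1,0,0,0,0,-0.06]
  ]
}}

```text
clock: 8.25
eef_pos: [0.4858, -0.3228, 0.1969]
tcp_rot: [0.656, 0.755, 0.0, -0.001]
force: [0.6, 0.0, 0.5]
grip_width: 0.528
```

Call:
{"name": "step_arm", "arguments": {
  "deltas": [
    [-0.45,0,0,0,0,0,-0.06],
    [0,0,0,0,0,0,-0.06],
    [0,0,0,0,0,0,-0.06]
  ]
}}

```text
clock: 8.55
eef_pos: [0.4895, -0.3427, 0.1968]
tcp_rot: [0.656, 0.755, 0.0, -0.001]
force: [0.4, -0.2, 0.3]
grip_width: 0.53
```

```bash
python3 - <<'E'
from h import *
np.set_printoptions(precision=4,suppress=True)
st=get_state();print(st["eef_pos"],st["tcp_rot"],st["q"]);print(units([.4922,-.3432,.205]))
s=cam("side");t=cam("top")
for n,d,bx in(("s",s,(200,165,250,215)),("t",t,(240,195,262,220))):
    m=mask(d,(0,130,80),(8,255,255),bx)|mask(d,(172,130,80),(180,255,255),bx)
    if m.any(): c,k=cen(m);v,u=np.nonzero(m);print(n,c,k,u.min(),u.max(),v.min(),v.max(),onplane(d,c,.031))
b=mask(t,(8,120,80),(25,255,255),(205,200,235,220))
if b.any(): print("knob",cen(b),onplane(t,cen(b)[0],.072))
a=cv2.resize(s["img"][140:340,170:370],None,fx=2.9,fy=2.9); c=cv2.resize(t["img"][185:235,220:270],(215,215))
c=np.pad(c,((0,a.shape[0]-215),(0,0),(0,0)));cv2.imwrite("pics/a3.png",np.hstack([a,c])[...,::-1])
E
```

```text
[ 0.4895 -0.3427  0.1968] [ 0.6559  0.7549  0.0002 -0.001 ] [-0.8005  0.1332  1.7023  0.0002  1.3081 -0.9407]
[-0.0168  0.0518 -0.1634]
s [205. 178.] 1 205 205 178 178 [[0.5222 0.142  0.031 ]]
t [250.8 206.6] 5 250 252 206 207 [[0.5277 0.0507 0.031 ]]
knob (array([220.3235, 209.4412]), 34) [[0.5171 0.1321 0.072 ]]
```

View pics/a3.png

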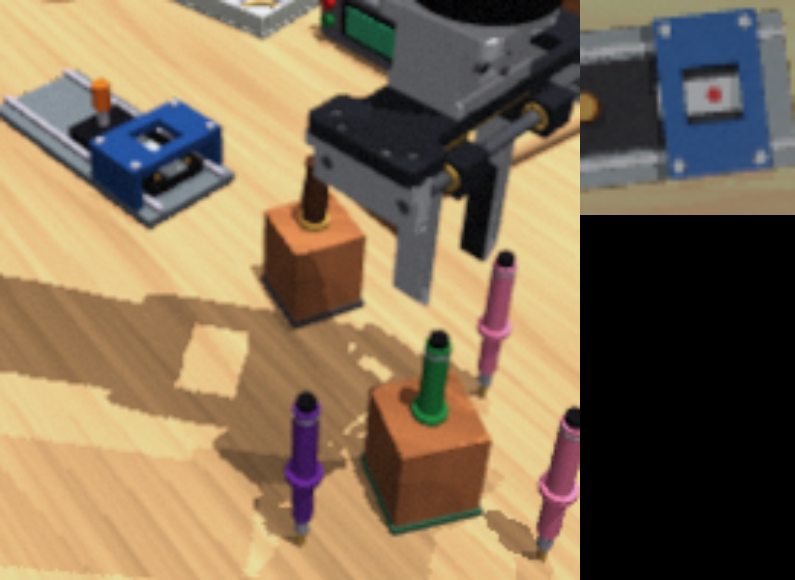

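The red mark shows centred in the window (crop pixel (714,95)) at (0.528, 0.051). The knob is 82 mm from it, so the sled is home. The green pen still stands in its holder below the fingers, so I'll descend and grip it.

Call:
{"name": "step_arm", "arguments": {
  "deltas": [
    [-0.02,0.05,0.4,0,0,0,-0.06],
    [0,0,0.5,0,0,0,-0.06],
    [0,0,0.5,0,0,0,-0.06],
    [0,0,0.5,0,0,0,-0.06],
    [0,0,0.3,0,0,0,-0.06],
    [0,0,0,0,0,0,-0.06],
    [0,0,0,0,0,0,0.2],
    [0,0,0,0,0,0,0.2]
  ]
}}

```text
clock: 9.45
eef_pos: [0.4936, -0.3443, 0.0897]
tcp_rot: [0.655, 0.755, -0.0, 0.001]
force: [-0.6, -0.4, 0.2]
grip_width: 0.411
```

```bash
python3 - <<'E'
from h import *
st=get_state();print(st["eef_pos"],st["force"],st["grip_width"])
s=cam("side");cv2.imwrite("pics/s4.png",cv2.resize(s["img"][215:335,250:390],None,fx=4,fy=4,interpolation=cv2.INTER_CUBIC)[...,::-1])
E
```

```text
[ 0.4935849  -0.34430826  0.08971236] [-0.60276293 -0.38700165  0.18373295] 0.41050741042268174
```

View pics/s4.png

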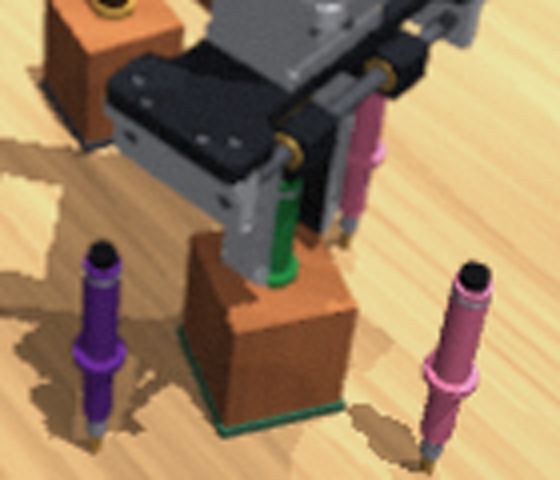

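The fingers straddle the green grip just above the collar. Closing.

Call:
{"name": "step_arm", "arguments": {
  "deltas": [
    [0,0,0,0,0,0,1],
    [0,0,0,0,0,0,1],
    [0,0,0,0,0,0,1],
    [0,0,0,0,0,0,1],
    [0,0,0,0,0,0,1]
  ]
}}

```text
clock: 10.0
eef_pos: [0.4927, -0.3439, 0.0883]
tcp_rot: [0.656, 0.755, -0.0, 0.0]
force: [-0.2, -0.0, 3.0]
grip_width: 0.164
```

Call:
{"name": "step_arm", "arguments": {
  "deltas": [
    [0,0,-0.1,0,0,0,1],
    [0,0,-0.2,0,0,0,1],
    [0,0,-0.3,0,0,0,1],
    [0,0,-0.4,0,0,0,1],
    [0,0,-0.4,0,0,0,1],
    [0,0,-0.4,0,0,0,1],
    [0,0,-0.4,0,0,0,1],
    [0,0,0,0,0,0,1],
    [0,0,0,0,0,0,1],
    [0,0,0,0,0,0,1]
  ]
}}

```text
clock: 11.0
eef_pos: [0.4922, -0.3432, 0.1968]
tcp_rot: [0.656, 0.755, 0.0, -0.001]
force: [-0.3, 0.1, -0.5]
grip_width: 0.164
```

```bash
python3 - <<'E'
from h import *
np.set_printoptions(precision=4,suppress=True)
st=get_state();print(st["eef_pos"],st["tcp_rot"],st["force"],st["torque"],st["grip_width"]);print(units([.5277,.0507,.215]))
E
```

```text
[ 0.4922 -0.3432  0.1968] [ 0.6555  0.7552  0.0001 -0.0009] [-0.2553  0.1179 -0.4952] [-0.0496  0.1026  0.0419] 0.16363178536988932
[ 7.6998  1.8107 -0.354 ]
```

Call:
{"name": "step_arm", "arguments": {
  "deltas": [
    [0,0,-0.5,0,0,0,1],
    [0.5,0.1,0,0,0,0,1],
    [0.8,0.2,0,0,0,0,1],
    [0.9,0.2,0,0,0,0,1],
    [0.9,0.2,0,0,0,0,1],
    [0.9,0.2,0,0,0,0,1],
    [0.9,0.2,0,0,0,0,1],
    [0.9,0.2,0,0,0,0,1],
    [0.8,0.2,0,0,0,0,1],
    [0.6,0.2,0,0,0,0,1]
  ]
}}

```text
clock: 12.0
eef_pos: [0.5252, 0.0272, 0.2216]
tcp_rot: [0.655, 0.756, -0.0, -0.001]
force: [1.3, -0.8, -1.0]
grip_width: 0.165
```

Call:
{"name": "step_arm", "arguments": {
  "deltas": [
    [0.4,0.1,0,0,0,0,1],
    [0.1,0,0.5,0,0,0,1],
    [0,0,0.5,0,0,0,1],
    [0,0,0,0,0,0,1],
    [0,0,0,0,0,0,1],
    [0,0,0,0,0,0,1]
  ]
}}

```text
clock: 12.6
eef_pos: [0.5284, 0.0498, 0.1741]
tcp_rot: [0.656, 0.755, 0.0, 0.001]
force: [-0.0, -0.5, -0.3]
grip_width: 0.168
```

```bash
python3 - <<'E'
from h import *
np.set_printoptions(precision=4,suppress=True)
st=get_state();print(st["eef_pos"],st["tcp_rot"],st["force"],st["grip_width"]);print(units([.5277,.0507,.15]))
s=cam("side");p=proj(s,[st["eef_pos"]-[0,0,.0823],st["eef_pos"]]);print(p)
x,y=p.mean(0).astype(int);print(x,y)
cv2.imwrite("pics/s5.png",cv2.resize(s["img"][y-50:y+70,x-60:x+60],None,fx=5,fy=5,interpolation=cv2.INTER_CUBIC)[...,::-1])
np.save("s5.npy",s["img"])
E
```

```text
[0.5284 0.0498 0.1741] [0.6557 0.755  0.0005 0.0007] [-0.0307 -0.5324 -0.2572] 0.16835899158245193
[ 0.0193 -0.012   0.4819]
[[222.7596 174.0628]
 [220.8353 146.2841]]
221 160
```

View pics/s5.png

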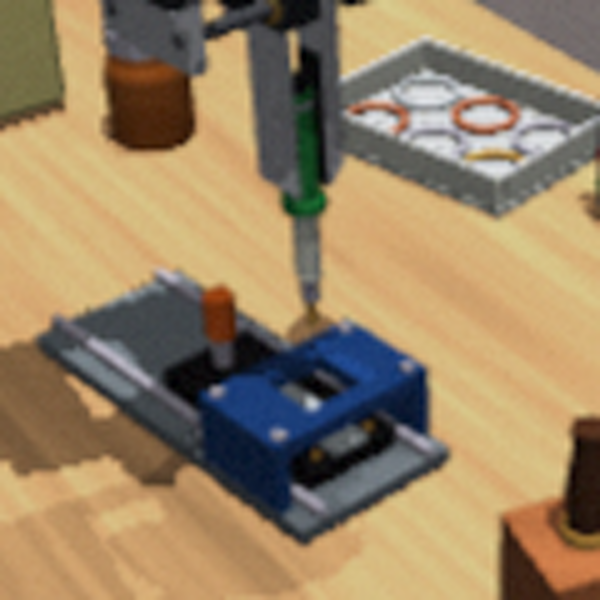

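The pen hangs upright in the fingers with its tip at crop pixel (312,310), i.e. image (223.4,172). I predicted (222.8,174), so that agrees. Knob and top view give the mark at (0.528, 0.051) within 1 mm. Lowering through the window.

Call:
{"name": "step_arm", "arguments": {
  "deltas": [
    [0.02,-0.005,0.2,0,0,0,1],
    [0,0,0.3,0,0,0,1],
    [0,0,0.3,0,0,0,1],
    [0,0,0.18,0,0,0,1],
    [0,0,0,0,0,0,1],
    [0,0,0,0,0,0,1],
    [0,0,0,0,0,0,1]
  ]
}}

```text
clock: 13.35
eef_pos: [0.5278, 0.051, 0.1245]
tcp_rot: [0.656, 0.755, 0.0, 0.0]
force: [-0.7, -0.9, -0.4]
grip_width: 0.165
```

Call:
{"name": "step_arm", "arguments": {
  "deltas": [
    [0,0,0.06,0,0,0,1],
    [0,0,0.06,0,0,0,1],
    [0,0,0.04,0,0,0,1],
    [0,0,0,0,0,0,1],
    [0,0,0,0,0,0,1],
    [0,0,0,0,0,0,1]
  ]
}}

```text
clock: 13.95
eef_pos: [0.5274, 0.0511, 0.1161]
tcp_rot: [0.656, 0.755, 0.0, 0.0]
force: [0.3, -0.2, -0.8]
grip_width: 0.166
```

Call:
{"name": "step_arm", "arguments": {
  "deltas": [
    [0,0,0.04,0,0,0,1],
    [0,0,0.04,0,0,0,1],
    [0,0,0,0,0,0,1],
    [0,0,0,0,0,0,1],
    [0,0,0,0,0,0,1]
  ]
}}

```text
clock: 14.45
eef_pos: [0.5274, 0.051, 0.1121]
tcp_rot: [0.656, 0.755, 0.0, 0.0]
force: [-0.1, -0.3, 0.9]
grip_width: 0.165
```

Call:
{"name": "step_arm", "arguments": {
  "deltas": [
    [0,0,0.04,0,0,0,1],
    [0,0,0.04,0,0,0,1],
    [0,0,0.03,0,0,0,1],
    [0,0,0,0,0,0,1],
    [0,0,0,0,0,0,1],
    [0,0,0,0,0,0,1],
    [0,0,0,0,0,0,1],
    [0,0,0,0,0,0,1]
  ]
}}

```text
clock: 15.25
eef_pos: [0.5274, 0.0511, 0.1066]
tcp_rot: [0.656, 0.755, 0.0, 0.0]
force: [0.6, 0.3, 1.3]
grip_width: 0.169
```

```bash
python3 - <<'E'
from h import *
np.set_printoptions(precision=4,suppress=True)
F=[]
for i in range(8):
    s=cam("side");st=get_state();F.append(st["force"])
print(np.mean(F,0),np.std(F,0),st["eef_pos"],st["tcp_rot"],st["grip_width"],st["clock"])
# knob still home?
m=mask(s,(8,150,120),(20,255,255),(195,160,212,180));print("knob side",cen(m) if m.any() else 0, proj(s,[.5173,.132,.06]))
p=proj(s,[st["eef_pos"]-[0,0,.05]])[0].astype(int);x,y=p
cv2.imwrite("pics/s6.png",cv2.resize(s["img"][y-50:y+50,x-50:x+50],None,fx=6,fy=6,interpolation=cv2.INTER_CUBIC)[...,::-1])
E
```

```text
[0.2703 0.0853 1.6038] [0.3284 0.6171 0.5287] [0.5274 0.0511 0.1065] [0.6555 0.7552 0.0001 0.0001] 0.1652827791121405 15.65
knob side (array([204.4118, 168.7059]), 17) [[204.3508 171.6155]]
```

View pics/s6.png

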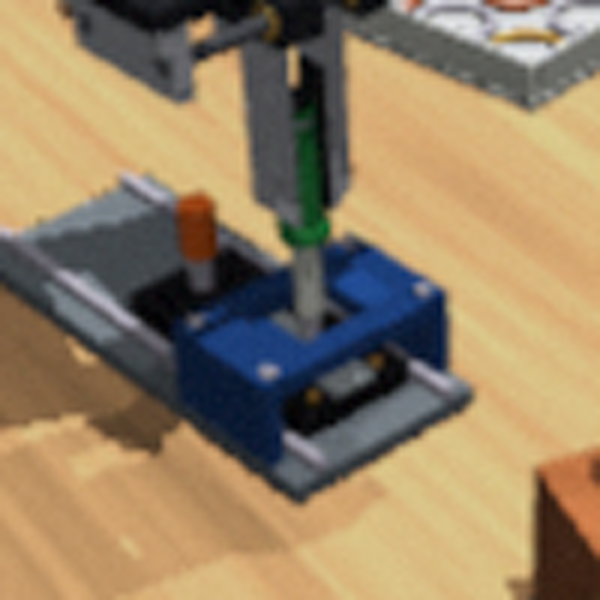

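```bash
python3 - <<'E'
from h import *
np.set_printoptions(precision=2,suppress=True)
s=cam("side");st=get_state();e=st["eef_pos"]
print("pred window ctr",proj(s,[.528,.0509,.055]),"seen ~(225.4,186)")
# pen axis: barrel columns (low saturation, grey-white) between collar and bridge
for z in(.092,.085,.078,.07,.062):
    u,v=proj(s,[[e[0],e[1],z]])[0]; r=int(round(v)); c=int(round(u)); 
    hsv=cv2.cvtColor(s["img"],cv2.COLOR_RGB2HSV)[r,c-9:c+10,1].astype(int); k=np.nonzero(hsv<70)[0]
    print(z,(u,v),"seen u",(k+c-9).mean() if len(k) else None,hsv)
E
```

```text
pred window ctr [[223.22 185.46]] seen ~(225.4,186)
0.092 (np.float64(222.16334856877396), np.float64(173.91290166478086)) seen u 230.5 [104 109 103 103 103 105 146 184 182 193 187 186 183 114  92  92  73  36
  67]
0.085 (np.float64(222.32027580490123), np.float64(176.14756540005243)) seen u 218.85714285714286 [ 32  24  65  93 108 106 109  90  56  52  42  34  84 116 158 169 113  79
 134]
0.078 (np.float64(222.4758238616143), np.float64(178.3633649281533)) seen u 218.9090909090909 [ 24  22  22  27   4  54  81  70  23  16  13  17  31 159 196 232 201 204
 191]
0.07 (np.float64(222.65192852104133), np.float64(180.8729285874978)) seen u 223.0 [216 184 191 203 191 207  87   9  12  13  12  38 152 206 198 197 196 192
 200]
0.062 (np.float64(222.82628415281638), np.float64(183.35854526456407)) seen u 223.0 [202 197 211 232 179 190 134   6  14  15  13  11  95 193 199 192 195 194
 195]
```

The pen axis shows at column 223.0, predicted 222.7. The centre of the bridge's four screws in the earlier view is (223.2,185.5), predicted (223.2,185.5). The knob is at column 204.4, predicted 204.4. My eyeballed window centre (225.4) was off, because the inner walls confuse that reading. The net push is about 2.3 N after allowing for the pen's weight. Handing in.

```bash
python3 -c "
from h import *
print(close_job(), get_state()['eef_pos'], get_state()['force'])"
```

```text
the job is handed in; nothing more can be done
the job is handed in; nothing more can be done
```

I slid the sled to its stop, lifted the green pen from its holder, and handed the job in with the pen held upright through the bridge window, pressing on the red mark. No verdict was reported.

- **Sled:** the push force rose to 23 N at the stop. The mark then showed in the middle of the window at (0.528, 0.051) m, 82 mm from the knob as the text says.
- **Pressing:** the arm was still at (0.527, 0.051, 0.1065) m. The mean upward force was 1.6 N, or about 2.3 N after adding back the pen's weight. That puts the sprung tip 6 to 7 mm in: 5.7 mm by force, 6.8 mm by height.
- **Uprightness and clearance:** the sideways force was about 0.3 N or less, within the noise, so I saw no sign of the pen leaning on the bridge. The tool is vertical, and in the side view the pen axis lies within 0.4 pixel (about 1 mm) of where I expected it.
- **Disagreement:** my by-eye reading of the window centre in the side view was about 2 pixels off (roughly 5 mm). I discounted it because the bridge screws, the knob and the top view agreed with each other to within about 1 mm.
- **Not seen directly:** the gripper hides the tip on the mark from the top camera, so its place there rests on the checks above.
- **Other objects:** I kept the arm clear of the burnisher, mallet and jar, but did not re-measure their positions at the end.

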